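Spread the brass blocks in the wash basket and shut its lid

TASK

Get the heap of four brass blocks ready for the parts washer: push them out inside the wash basket into one even layer, all lying on its floor (on any long side) with clear gaps, none touching another, one in each of the four corner fields with its middle clear of the yellow cross. Then swing the mesh lid fully shut over them. Never lift a block out of the basket, and leave the mug and the oil bottle where they are.

Things in the scene. Friction and masses are not known exactly. Their poses are not given: they have to be found in the camera images.
- basket: sheet-metal wash basket, fixed to the worktop; origin: centre of its underside, on the worktop, z up. Inside 260 mm (x) x 210 mm (y); flat floor 8 mm and rim 48 mm above the worktop, walls 3 mm thick. A painted yellow cross, bands 36 mm wide along the basket's x and y axes through its centre, parts the floor into four dark-dotted corner fields
- lid_hinge (a point): middle of the lid's hinge line, which runs along the basket's x axis, 138 mm to the basket's +y side of its centre and 50 mm above the worktop
- basket_lid (a joint): angle of the mesh lid, rad: 0 = shut, level just over the rim, reaching from the hinge to the basket's -y side; grows as it opens; starts at 1.65 to 1.85, leaning a little outward past upright (1.57). 258 mm wide, ends 250 mm from the hinge. Stiff hinge: stays at any angle, moves with about 5 N near the free edge. Shut, it clears flat blocks by 17 mm; stacked blocks jam it
- lid_plate (a point): centre of the outer face (the upper one when the lid is shut) of the blue steel push plate near the lid's free edge: 248 mm along the hinge direction x 40 mm x 3 mm, 225 mm from the hinge line; axes as the basket's when the lid is shut (z out of the outer face)
- mid_a (a point): one of four alike sawn brass blocks, 75 long x 32 wide x 25 mm high, 0.5 kg or so, with two small dark holes in one broad face. This point: its centre; x along its width, y along its length, z along its 25 mm height. It may end on any of its four long sides. Starts as one of the three at the bottom of the heap, side by side
- block_a: the same block as point mid_a; origin 12.5 mm below its centre as it stands at the start
- mid_b (a point): one of four alike sawn brass blocks, 75 long x 32 wide x 25 mm high, 0.5 kg or so, with two small dark holes in one broad face. This point: its centre; x along its width, y along its length, z along its 25 mm height. It may end on any of its four long sides. Starts as one of the three at the bottom of the heap, side by side
- block_b: the same block as point mid_b; origin 12.5 mm below its centre as it stands at the start
- mid_c (a point): one of four alike sawn brass blocks, 75 long x 32 wide x 25 mm high, 0.5 kg or so, with two small dark holes in one broad face. This point: its centre; x along its width, y along its length, z along its 25 mm height. It may end on any of its four long sides. Starts as one of the three at the bottom of the heap, side by side
- block_c: the same block as point mid_c; origin 12.5 mm below its centre as it stands at the start
- mid_d (a point): one of four alike sawn brass blocks, 75 long x 32 wide x 25 mm high, 0.5 kg or so, with two small dark holes in one broad face. This point: its centre; x along its width, y along its length, z along its 25 mm height. It may end on any of its four long sides. Starts as the one on top of the heap, lying across the other three
- block_d: the same block as point mid_d; origin 12.5 mm below its centre as it stands at the start
- mug: bystander: cream coffee mug, 82 mm wide without its handle, 94 mm high; origin: centre of its underside
- oil_bottle: bystander: white cutting-oil bottle with yellow cap, 54 mm diameter, 166 mm high; origin: centre of its underside
Mind the look-alikes: they are no part of the job. What is shaped like the block_d but purple is not meant.

How it is judged (in metres and radians):
On the way:
1. with the lid still open, all four blocks lie spread in one layer, none touching, one in every corner field (angle between mid_a's own y axis and vertical between 1.42 and 1.72 rad and z of mid_a in the frame of basket between 0 and 0.035 m and x of mid_a in the frame of basket between -0.13 and 0.13 m and y of mid_a in the frame of basket between -0.105 and 0.105 m and angle between mid_b's own y axis and vertical between 1.42 and 1.72 rad and z of mid_b in the frame of basket between 0 and 0.035 m and x of mid_b in the frame of basket between -0.13 and 0.13 m and y of mid_b in the frame of basket between -0.105 and 0.105 m and angle between mid_c's own y axis and vertical between 1.42 and 1.72 rad and z of mid_c in the frame of basket between 0 and 0.035 m and x of mid_c in the frame of basket between -0.13 and 0.13 m and y of mid_c in the frame of basket between -0.105 and 0.105 m and angle between mid_d's own y axis and vertical between 1.42 and 1.72 rad and z of mid_d in the frame of basket between 0 and 0.035 m and x of mid_d in the frame of basket between -0.13 and 0.13 m and y of mid_d in the frame of basket between -0.105 and 0.105 m and contact force between block_a and block_b below 0.05 N and contact force between each of block_a, block_b and block_c below 0.05 N and contact force between each of block_a, block_b, block_c and block_d below 0.05 N and ((x of mid_a in the frame of basket above 0.018 m and y of mid_a in the frame of basket above 0.018 m) or (x of mid_b in the frame of basket above 0.018 m and y of mid_b in the frame of basket above 0.018 m) or (x of mid_c in the frame of basket above 0.018 m and y of mid_c in the frame of basket above 0.018 m) or (x of mid_d in the frame of basket above 0.018 m and y of mid_d in the frame of basket above 0.018 m)) and ((x of mid_a in the frame of basket above 0.018 m and y of mid_a in the frame of basket below -0.018 m) or (x of mid_b in the frame of basket above 0.018 m and y of mid_b in the frame of basket below -0.018 m) or (x of mid_c in the frame of basket above 0.018 m and y of mid_c in the frame of basket below -0.018 m) or (x of mid_d in the frame of basket above 0.018 m and y of mid_d in the frame of basket below -0.018 m)) and ((x of mid_a in the frame of basket below -0.018 m and y of mid_a in the frame of basket above 0.018 m) or (x of mid_b in the frame of basket below -0.018 m and y of mid_b in the frame of basket above 0.018 m) or (x of mid_c in the frame of basket below -0.018 m and y of mid_c in the frame of basket above 0.018 m) or (x of mid_d in the frame of basket below -0.018 m and y of mid_d in the frame of basket above 0.018 m)) and ((x of mid_a in the frame of basket below -0.018 m and y of mid_a in the frame of basket below -0.018 m) or (x of mid_b in the frame of basket below -0.018 m and y of mid_b in the frame of basket below -0.018 m) or (x of mid_c in the frame of basket below -0.018 m and y of mid_c in the frame of basket below -0.018 m) or (x of mid_d in the frame of basket below -0.018 m and y of mid_d in the frame of basket below -0.018 m)) and value of joint basket_lid above 0.8 rad), for 0.2 s.
At the end, for the whole second after the job is handed in: The lid is shut (joint under 0.06 rad). All four blocks are at rest inside the basket, long axis level (within 0.15 rad), centre under 35 mm above the worktop, none touching another; each of the four corner fields holds the centre of one block (more than 18 mm from both centre lines) (angle between mid_a's own y axis and vertical between 1.42 and 1.72 rad and z of mid_a in the frame of basket between 0 and 0.035 m and x of mid_a in the frame of basket between -0.13 and 0.13 m and y of mid_a in the frame of basket between -0.105 and 0.105 m and angle between mid_b's own y axis and vertical between 1.42 and 1.72 rad and z of mid_b in the frame of basket between 0 and 0.035 m and x of mid_b in the frame of basket between -0.13 and 0.13 m and y of mid_b in the frame of basket between -0.105 and 0.105 m and angle between mid_c's own y axis and vertical between 1.42 and 1.72 rad and z of mid_c in the frame of basket between 0 and 0.035 m and x of mid_c in the frame of basket between -0.13 and 0.13 m and y of mid_c in the frame of basket between -0.105 and 0.105 m and angle between mid_d's own y axis and vertical between 1.42 and 1.72 rad and z of mid_d in the frame of basket between 0 and 0.035 m and x of mid_d in the frame of basket between -0.13 and 0.13 m and y of mid_d in the frame of basket between -0.105 and 0.105 m and contact force between block_a and block_b below 0.05 N and contact force between each of block_a, block_b and block_c below 0.05 N and contact force between each of block_a, block_b, block_c and block_d below 0.05 N and ((x of mid_a in the frame of basket above 0.018 m and y of mid_a in the frame of basket above 0.018 m) or (x of mid_b in the frame of basket above 0.018 m and y of mid_b in the frame of basket above 0.018 m) or (x of mid_c in the frame of basket above 0.018 m and y of mid_c in the frame of basket above 0.018 m) or (x of mid_d in the frame of basket above 0.018 m and y of mid_d in the frame of basket above 0.018 m)) and ((x of mid_a in the frame of basket above 0.018 m and y of mid_a in the frame of basket below -0.018 m) or (x of mid_b in the frame of basket above 0.018 m and y of mid_b in the frame of basket below -0.018 m) or (x of mid_c in the frame of basket above 0.018 m and y of mid_c in the frame of basket below -0.018 m) or (x of mid_d in the frame of basket above 0.018 m and y of mid_d in the frame of basket below -0.018 m)) and ((x of mid_a in the frame of basket below -0.018 m and y of mid_a in the frame of basket above 0.018 m) or (x of mid_b in the frame of basket below -0.018 m and y of mid_b in the frame of basket above 0.018 m) or (x of mid_c in the frame of basket below -0.018 m and y of mid_c in the frame of basket above 0.018 m) or (x of mid_d in the frame of basket below -0.018 m and y of mid_d in the frame of basket above 0.018 m)) and ((x of mid_a in the frame of basket below -0.018 m and y of mid_a in the frame of basket below -0.018 m) or (x of mid_b in the frame of basket below -0.018 m and y of mid_b in the frame of basket below -0.018 m) or (x of mid_c in the frame of basket below -0.018 m and y of mid_c in the frame of basket below -0.018 m) or (x of mid_d in the frame of basket below -0.018 m and y of mid_d in the frame of basket below -0.018 m)) and value of joint basket_lid below 0.06 rad and linear speed of each of block_a, block_b, block_c, block_d below 0.02 m/s).
It fails at once if a block is lifted out of the basket (its centre over 110 mm above the worktop) (height (world z) of any of mid_a, mid_b, mid_c, mid_d above 0.11 m).
It fails at once if the mug or the oil bottle is moved by more than 30 mm (distance of any of mug, oil_bottle from where it was at the start of the episode above 0.03 m).
It also fails if it takes over 72 s, if anything falls off the work surface, if the arm or the gripper's body presses on something with over 40 N, if the wrist force passes 120 N, or if a joint passes its speed limit or range.

ROBOT

A 7-joint arm with a two-finger parallel gripper is mounted at the origin on a cart in front of the work surface, level with it; the furniture and walls round the work are solid. World frame = base frame: x ahead of the robot, y to its left, z up, the work surface at z = 0. Lengths are in m, angles in degrees, forces in N, time in s.
With the tool pointing down it reaches from about 0.4 to 0.85 m from the base axis. Payload 6.9 kg.
Tool frame: the origin (TCP) lies at the centre of the arm's flange, where the gripper is bolted on; the fingertips stand 173 mm ahead of it and the grasp point (between the pads) lies 155 mm ahead of it (ctrl.tips_ahead is the distance from the TCP to the fingertips, in m); z points along the fingers, y is the line along which they close (so a half turn about z gives the same grasp; the last joint's range is limited). The gripper opens to 85 mm and grips with 20 to 120 N. Pads are 22 mm wide; open, the fingers measure 114 mm over their backs; the gripper's body (76 mm by 85 mm) begins 54 mm behind the grasp point. The pads swing forward as they close: fully open they stand 13 mm farther back than shut.
Start: joints at [-58.356, 29.078, -13.613, 85.955, 7.202, 65.827, -8.869], TCP at [0.27, 0.564, 0.405] pointing down, gripper open.
Joint ranges: [-176.47, 176.47], [-13.61, 117.27], [-81.72, 77.17], [0.22, 143.17], [-87.28, 267.28], [10, 112.55], [-165.47, 165.47]. Speed limits (degrees/s): [136.94, 136.94, 180, 180, 180, 180, 180].

INTERFACE

Orientations are given as a 3x3 rotation matrix whose columns are the frame's x, y, z axes.
In Python, from bench import ctrl gives the robot as it stands.
- The arm moves only by the tool move_arm, never from a script. Its argument "commands" is a list of rows, each a list of 7 numbers: the shift along the tool's x, y, z scaled (see below), then the turn, a rotation vector about the tool's x, y, z scaled (see below), then the opening, from 0 (shut) to 1 (fully open). In form: [[dx, dy, dz, rx, ry, rz, jaw], ...]. A call has 1 to 20 rows; each row shifts and turns the commanded pose from where the row before left it, along the tool's axes as they then stand; what a row does not reach is not made up. The controller multiplies each number of a shift by 0.06 m and each number of a turn by 360 degrees. A row lasts 1/8 s, in which the tool goes at most 62.5 mm and 10.7 degrees, less where a joint would pass 70% of its speed; a pose out of reach is approached as far as the arm can. A call with a number of a shift or a turn outside -1 to 1 is refused whole. A call with a gripper value outside its range is refused whole. The fingers move at their own pace and stop on an object; "grip_force" is the grip in N (left out, the last holds). Time passes only in rows, so rows that do not move let the fingers close. It gives the time, the measured TCP pose, the force, the opening and the grip force at its end, in the units of the state.
- ctrl.get_obs(): the state, without advancing time (a new reading comes with each control period).
- ctrl.read_camera(name): name is "side" or "top"; returns (picture, depth): 420x560x3 uint8, blue, green, red; 420x560 float32, m along the optical axis (not along the pixel's ray), 0 where there is no reading.
- ctrl.calibration(name): a dict with "fx", "fy", "cx", "cy" (pixels), "k1" (the pictures are not rectified: a ray, as slopes to the right and down, at radius r is drawn at 1 + k1 r^2 times it, then the intrinsics apply), "R" (3x3) and "t" (3): a world point X has camera coordinates R X + t. Camera axes: x right, y down, z forward; pixel columns grow to the right and rows downward; lengths in m; the calibration is good to about 2 mm. A picture is of the moment at which its call begins. calibration takes no time and is no camera call.
- ctrl.close_job(): hands the job in; it is judged then, once.
The state is a dict: "t": time; "joint_pos": joint angles; "dq": joint speeds; "joint_torque": joint torques, N m; "position": TCP position; "eef_rot": TCP orientation; "contact_force": force on the tool from outside, world axes, zero at the start; "ft_torque": the same for the moment, N m; "gripper_width": finger opening in m; "finger_force": force on a finger pad.
Only numpy, scipy, OpenCV 4.12 (cv2) and the standard library are available. Lean on these libraries where they do the work, as an engineer would, in place of code of your own. Each camera call takes 0.05 s, during which the arm holds its last target. There are 200 camera calls.

## Working session

There is one attempt and no reset: what is moved stays moved. The work goes in short steps, Python scripts to look and compute and a tool call to move; the robot and the scene stay as the last step left them, time stands still between calls to the robot, and variables do not carry over. Pictures are saved under pics/ and viewed, at most 10 in all, crops included, and the job is handed in when it is done.

Besides the shell and the picture viewer there is one more tool, called after ">>>" as name([rows], argument=value, ...), one row to a line, values as JSON. move_arm: Moves the arm, as the interface text tells. Shifts and turns lie within -1 to 1; 1 stands for 0.06 m of shift or 360 degrees of turn. Its arguments: {"type":"object","properties":{"commands":{"type":"array"},"grip_force":{"type":"number"}},"required":["commands"]}

```bash
mkdir -p pics; cat > h.py <<'E'
import numpy as np, cv2
from bench import ctrl
def shot(n,tag):
    im,d=ctrl.read_camera(n); np.savez('pics/%s.npz'%tag,im=im,d=d); cv2.imwrite('pics/%s.png'%tag,im); return im,d
def world(n,u,v,d):
    c=ctrl.calibration(n); K=np.array([[c['fx'],0,c['cx']],[0,c['fy'],c['cy']],[0,0,1.]])
    u=np.asarray(u,float);v=np.asarray(v,float)
    p=cv2.undistortPoints(np.stack([u.ravel(),v.ravel()],-1)[:,None],K,np.array([c['k1'],0,0,0.]))[:,0]
    z=np.asarray(d,float).ravel()
    X=np.c_[p*z[:,None],z]
    return (X-np.array(c['t']).ravel())@np.array(c['R'])
def ray(n,u,v,h):
    "point on plane z=h"
    a=world(n,[u],[v],[0.0])[0];b=world(n,[u],[v],[1.0])[0]
    return a+(b-a)*(h-a[2])/(b[2]-a[2])
E
python3 - <<'E'
from h import *
for n in('top','side'):
    shot(n,n+'0'); c=ctrl.calibration(n); print(n,-np.array(c['R']).T@np.array(c['t']).ravel(),c['fx'])
o=ctrl.get_obs();print(o['t'],o['position'],o['eef_rot'],o['gripper_width'],o['contact_force'])
E
```

```text
top [ 0.37624964 -0.07197462  1.225164  ] 404.9628385413326
side [-0.14084424 -0.91769002  0.77851381] 434.6867601768976
0.1 [0.27005263 0.56346226 0.40392488] [[-9.01831977e-01  4.32086405e-01 -6.51133515e-04]
 [ 4.32086895e-01  9.01830844e-01 -1.42958773e-03]
 [-3.04931370e-05 -1.57059419e-03 -9.99998766e-01]] 0.08572331670666997 [-1.25881634  0.22776708 -0.03580583]
```

View pics/top0.png

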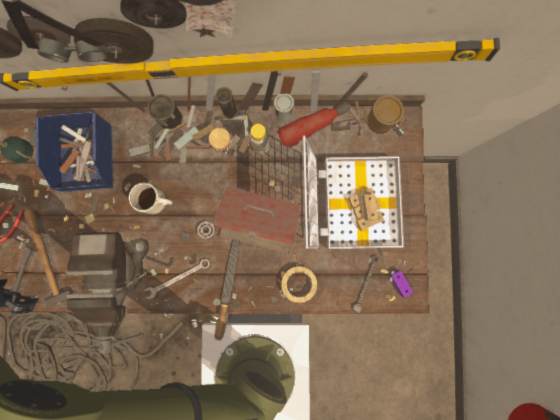

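View pics/side0.png

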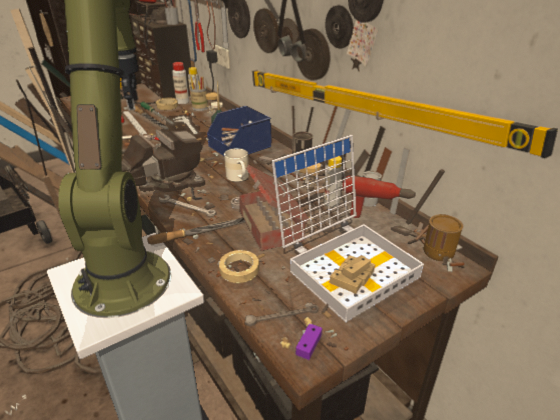

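The top view shows the open basket at about (363,202), with the heap at (366,207) and the lid standing at (311,195). The mug is at (146,197). The purple look-alike at (401,283) lies outside the basket, so I leave it alone. Next I'll look at an enlarged crop of the heap.

```bash
python3 - <<'E'
from h import *
im=np.load('pics/top0.npz')['im']; d=np.load('pics/top0.npz')['d']
a=cv2.resize(im[150:255,300:410],None,fx=5.4,fy=5.4,interpolation=cv2.INTER_CUBIC)
cv2.imwrite('pics/c1.png',a)
im2=np.load('pics/side0.npz')['im']
cv2.imwrite('pics/c2.png',cv2.resize(im2[220:320,280:430],None,fx=5.3,fy=5.3,interpolation=cv2.INTER_CUBIC))
for h in (0.008,0.048): print(h,[ray('top',u,v,h).round(4) for u,v in((326,157),(401,157),(403,247),(325,247))])
# heights
vv,uu=np.mgrid[150:255,300:410]; P=world('top',uu,vv,d[150:255,300:410]); 
hsv=cv2.cvtColor(im,cv2.COLOR_BGR2HSV)[150:255,300:410].reshape(-1,3)
m=(P[:,2]>0.02)&(P[:,2]<0.09)
ins=(uu.ravel()>335)&(uu.ravel()<393)&(vv.ravel()>165)&(vv.ravel()<240)
t=m&ins&(P[:,2]>.048);lo=m&ins&(P[:,2]<.045)
for k in(t,lo): print(k.sum(),np.median(P[k],0),cv2.minAreaRect((P[k][:,:2]*1000).astype(np.float32)))
f=ins&(P[:,2]<.02);print('floor z',np.median(P[f,2]))
E
```

```text
0.008 [array([ 0.6533, -0.2147,  0.008 ]), array([ 0.6536, -0.445 ,  0.008 ]), array([ 0.3789, -0.443 ,  0.008 ]), array([ 0.3792, -0.2086,  0.008 ])]
0.048 [array([ 0.6442, -0.21  ,  0.048 ]), array([ 0.6444, -0.4327,  0.048 ]), array([ 0.3788, -0.4308,  0.048 ]), array([ 0.3791, -0.2041,  0.048 ])]
297 [ 0.49684503 -0.3360982   0.0594398 ] ((496.7087707519531, -337.5596923828125), (72.26737976074219, 33.24162673950195), 8.353245735168457)
560 [ 0.48753597 -0.31792405  0.03487019] ((492.1473083496094, -329.3914794921875), (102.5081787109375, 79.92697143554688), 22.90644073486328)
floor z 0.009820749074595925
```

View pics/c1.png

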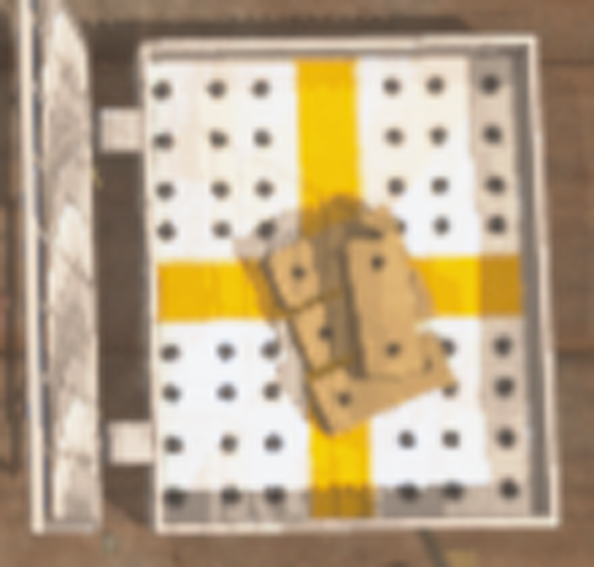

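View pics/c2.png

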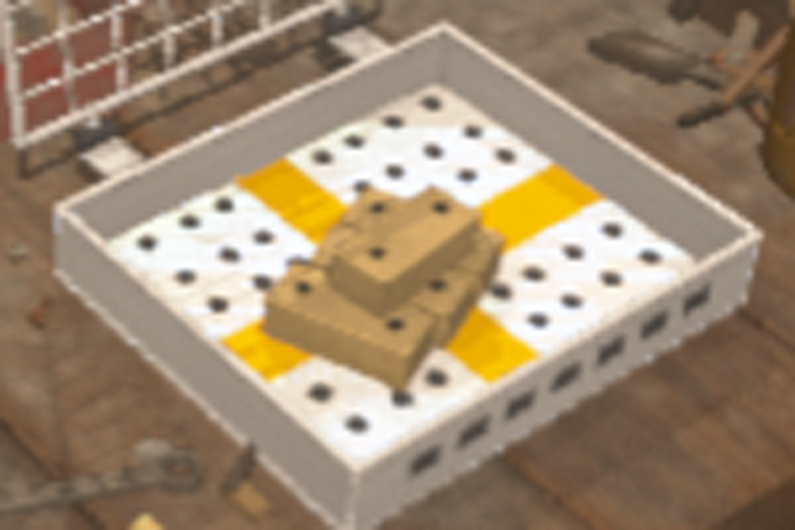

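Both crops show the same heap. D lies on top with its centre near crop-1 (390,310), and the three bottom blocks run side by side. The yellow cross is centred near crop-1 (334,289). I'll now fit these poses numerically.

```bash
cat >> h.py <<'E'
def cloud(n,f,u0=300,u1=410,v0=150,v1=255):
    z=np.load('pics/%s.npz'%f); vv,uu=np.mgrid[v0:v1,u0:u1]; return world(n,uu,vv,z['d'][v0:v1,u0:u1])
def frame():
    return np.load('fr.npy') # cx,cy,yaw
def tob(P):
    cx,cy,a=frame(); q=P[:,:2]-[cx,cy]; c,s=np.cos(a),np.sin(a)
    return np.c_[q@[c,s],q@[-s,c]]
def tow(x,y):
    cx,cy,a=frame(); c,s=np.cos(a),np.sin(a); return np.array([cx+c*x-s*y,cy+s*x+c*y])
E
python3 - <<'E'
from h import *
z=np.load('pics/top0.npz');im=z['im'];hsv=cv2.cvtColor(im,cv2.COLOR_BGR2HSV)
C=lambda x,y,h=.008: ray('top',300+(x+.5)/5.4-.5,150+(y+.5)/5.4-.5,h)[:2]
b,t,l,r=C(341,515),C(327,60),C(158,292),C(522,286)
print(b,t,l,r)
M=np.c_[t-b,-(r-l)];s=np.linalg.solve(M,l-b);c=b+s[0]*(t-b)
y1=np.arctan2(*(t-b)[::-1]);y2=np.arctan2(*(l-r)[::-1])-np.pi/2
print(c,np.degrees([y1,y2]))
P=cloud('top','top0');
rim=P[(P[:,2]>.044)&(P[:,2]<.054)&(P[:,0]>.36)&(P[:,0]<.66)&(P[:,1]>-.45)&(P[:,1]<-.2)]
far=rim[(abs(rim[:,0]-c[0])>.11)|(abs(rim[:,1]-c[1])>.09)]
print(len(far),cv2.minAreaRect((far[:,:2]*1000).astype(np.float32)))
np.save('fr.npy',[c[0],c[1],(y1+y2)/2])
# lower blocks: top faces
q=tob(P)*1000; ins=(abs(q[:,0])<100)&(abs(q[:,1])<85)
for a,b2 in((.029,.041),(.052,.066)):
    k=ins&(P[:,2]>a)&(P[:,2]<b2); print(k.sum(),q[k].mean(0),cv2.minAreaRect(q[k].astype(np.float32)))
lid=P[(P[:,2]>.1)]; print('lid',len(lid)); A=np.polyfit(lid[:,2],lid[:,1],1); print(A,lid.min(0),lid.max(0))
print(ctrl.tips_ahead)
E
```

```text
[ 0.38520375 -0.32185932] [ 0.64179471 -0.31906818] [ 0.50970514 -0.22160827] [ 0.51304357 -0.42619298]
[ 0.51131866 -0.32048747] [0.62322655 0.93487404]
592 ((511.7028503417969, -315.0633544921875), (265.70306396484375, 228.50662231445312), 0.34760013222694397)
525 [-22.29912292  -3.58375983] ((-19.290634155273438, -8.642448425292969), (102.50814056396484, 79.92699432373047), 22.127422332763672)
285 [-15.47531864 -16.33366555] ((-14.84600830078125, -16.880535125732422), (72.27926635742188, 33.20602798461914), 7.6295952796936035)
lid 1012
[ 0.08521525 -0.1667768 ] [ 0.37624964 -0.17606832  0.10085723] [ 0.63607227 -0.07197462  1.225164  ]
0.1734
```

>>> move_arm([
  [0, 0, -0.54, 0, 0, -0.0236, 1],
  [0, 0, -0.54, 0, 0, -0.0236, 1],
  [0, 0, -0.54, 0, 0, -0.0236, 0.6],
  [0, 0, -0.54, 0, 0, -0.0236, 0.6],
  [-0.1, -0.96, 0, 0, 0, 0, 0.6],
  [-0.1, -0.96, 0, 0, 0, 0, 0.6],
  [-0.1, -0.96, 0, 0, 0, 0, 0.6],
  [-0.1, -0.96, 0, 0, 0, 0, 0.6],
  [-0.1, -0.96, 0, 0, 0, 0, 0.6],
  [-0.1, -0.96, 0, 0, 0, 0, 0.6],
  [-0.1, -0.96, 0, 0, 0, 0, 0.6],
  [-0.1, -0.96, 0, 0, 0, 0, 0.6],
  [-0.1, -0.96, 0, 0, 0, 0, 0.6],
  [-0.1, -0.96, 0, 0, 0, 0, 0.6],
  [-0.1, -0.96, 0, 0, 0, 0, 0.6],
  [-0.1, -0.96, 0, 0, 0, 0, 0.6],
], grip_force=40)

```text
t: 2.1
position: [0.4421, -0.1114, 0.5342]
eef_rot: [[-0.989, -0.146, 0.0], [-0.146, 0.989, 0.0], [-0.0, 0.0, -1.0]]
contact_force: [0.8, 1.5, 0.8]
gripper_width: 0.0514
finger_force: 0.0
```

>>> move_arm([
  [-0.09, -0.965, 0, 0, 0, 0, 0.6],
  [-0.09, -0.965, 0, 0, 0, 0, 0.6],
  [-0.09, -0.965, 0, 0, 0, 0, 0.6],
  [-0.09, -0.965, 0, 0, 0, 0, 0.6],
  [0, 0, 0.8, 0, 0, 0, 0.6],
  [0, 0, 0.8, 0, 0, 0, 0.6],
  [0, 0, 0.8, 0, 0, 0, 0.6],
  [0, 0, 0.8, 0, 0, 0, 0.6],
])

```text
t: 3.1
position: [0.497, -0.3355, 0.3405]
eef_rot: [[-0.989, -0.146, -0.0], [-0.146, 0.989, 0.0], [0.0, 0.0, -1.0]]
contact_force: [0.4, -0.3, -0.1]
gripper_width: 0.0512
finger_force: 0.0
```

```bash
python3 - <<'E'
from h import *
im,d=shot('side','s1')
E
```

```text
(no output)
```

View pics/s1.png

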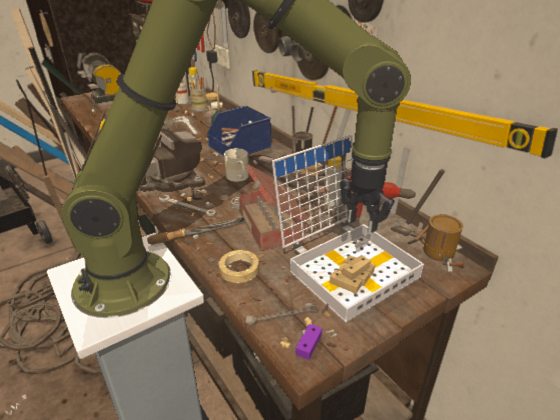

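The side view shows the gripper over the heap at about (367,215), with the forearm well clear of the lid. I'll descend and grip D.

>>> move_arm([
  [0, -0.02, 0.75, 0, 0, 0, 0.6],
  [0, 0, 0.75, 0, 0, 0, 0.6],
  [0, 0, 0.4, 0, 0, 0, 0.6],
  [0, 0, 0.24, 0, 0, 0, 0.6],
  [0, 0, 0, 0, 0, 0, 0.2],
  [0, 0, 0, 0, 0, 0, 0.2],
  [0, 0, 0, 0, 0, 0, 0.2],
  [0, 0, 0, 0, 0, 0, 0.2],
])

```text
t: 4.15
position: [0.4974, -0.3368, 0.2142]
eef_rot: [[-0.989, -0.146, 0.0], [-0.146, 0.989, -0.0], [-0.0, -0.0, -1.0]]
contact_force: [-0.4, 0.0, -3.3]
gripper_width: 0.0311
finger_force: 40.2
```

>>> move_arm([
  [0, 0, -0.25, 0, 0, 0, 0.2],
  [-0.37, 0.27, 0, 0, 0, 0, 0.2],
  [-0.37, 0.27, 0, 0, 0, 0, 0.2],
  [-0.37, 0.27, 0, 0, 0, 0, 0.2],
  [-0.38, 0.27, 0, 0, 0, 0, 0.2],
  [0, 0, 0.2, 0, 0, 0.021, 0.2],
  [0, 0, 0.2, 0, 0, 0, 0.2],
  [0, 0, 0.15, 0, 0, 0, 0.2],
  [0, 0, 0.1, 0, 0, 0, 0.2],
  [0, 0, 0, 0, 0, 0, 0.2],
])

```text
t: 5.4
position: [0.5762, -0.2602, 0.1898]
eef_rot: [[-1.0, -0.014, -0.0], [-0.014, 1.0, -0.0], [0.0, -0.0, -1.0]]
contact_force: [-0.3, -0.6, -5.0]
gripper_width: 0.0312
finger_force: 40.6
```

>>> move_arm([
  [0, 0, 0, 0, 0, 0, 0.6],
  [0, 0, 0, 0, 0, 0, 0.6],
  [0, 0, 0, 0, 0, 0, 0.6],
  [0, 0, -0.8, 0, 0, 0, 0.6],
  [0, 0, -0.9, 0, 0, -0.0206, 1],
  [0, 0, -0.9, 0, 0, -0.0206, 1],
  [0, 0, 0, 0, 0, -0.0206, 1],
])

```text
t: 6.28
position: [0.5773, -0.2604, 0.3514]
eef_rot: [[-0.918, -0.396, 0.009], [-0.396, 0.918, -0.004], [-0.006, -0.007, -1.0]]
contact_force: [0.9, -0.3, -0.5]
gripper_width: 0.0855
finger_force: 0.0
```

```bash
cat >> h.py <<'E'
def rects(f,lo=.026,hi=.041,lx=122,ly=97):
    P=cloud('side',f,285,430,225,320); q=tob(P)*1000
    k=(abs(q[:,0])<lx)&(abs(q[:,1])<ly)&(P[:,2]>lo)&(P[:,2]<hi)
    G=np.zeros((260,320),np.uint8)
    for x,y in q[k]: cv2.circle(G,(int(x+160),int(y+130)),2,255,-1)
    n,L,st,ce=cv2.connectedComponentsWithStats(G)
    for i in range(1,n):
        if st[i,4]<300: continue
        ii=np.array([L[int(y+130),int(x+160)]==i for x,y in q[k]])
        r=cv2.minAreaRect(q[k][ii].astype(np.float32)); print(ii.sum(),np.round(r[0],1),np.round(r[1],1),round(r[2],1),'z',np.median(P[k][ii,2]).round(4))
E
python3 - <<'E'
from h import *
im,d=shot('side','s2'); rects('s2'); rects('s2',.031,.038)
cv2.imwrite('pics/c3.png',cv2.resize(im[180:320,280:430],None,fx=4,fy=4,interpolation=cv2.INTER_CUBIC))
E
```

```text
890 [-22.7 -10. ] [111.1  81.6] 20.8 z 0.0327
247 [63.5 58.8] [36.2 79.8] 88.7 z 0.0324
729 [-22.4 -10.2] [110.6  80.7] 21.5 z 0.0331
191 [62.6 59.5] [34.7 77.4] 87.7 z 0.0331
```

View pics/c3.png

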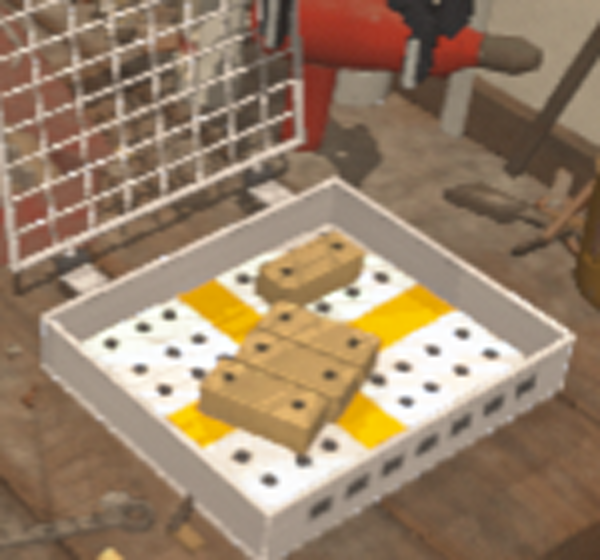

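The crop shows D alone in its field at about (310,265). The bottom three are A (320,330), B (296,362) and C (263,391), counting from the far block to the near one. I'll compute the centres from the hole pairs.

```bash
python3 - <<'E'
from h import *
g=lambda x,y: ray('side',280+(x+.5)/4-.5,180+(y+.5)/4-.5,.033)
for n,a,b in(('C',(229,378),(298,405)),('B',(262,348),(330,376)),('A',(286,317),(354,343)),('D',(288,271),(337,246))):
    p,q=g(*a),g(*b); m=(p+q)/2; print(n,m[:2].round(4),(tob(m[None])*1000).round(1),'len',np.linalg.norm(p-q).round(4),'angw',np.degrees(np.arctan2(*(q-p)[1::-1])).round(1))
E
```

```text
C [ 0.456  -0.3416] [[-55.6 -20.3]] len 0.0472 angw -66.2
B [ 0.4917 -0.3326] [[-19.8 -11.8]] len 0.048 angw -68.4
A [ 0.5261 -0.3182] [[14.8  2.1]] len 0.0483 angw -67.2
D [ 0.5745 -0.2597] [[64.  59.9]] len 0.0472 angw 1.7
```

>>> move_arm([
  [0.6, -0.11, 0, 0, 0, 0, 1],
  [0.6, -0.11, 0, 0, 0, 0, 1],
  [0.6, -0.11, 0.3, 0, 0, 0, 1],
  [0.57, -0.12, 0.7, 0, 0, 0, 1],
  [0, 0, 0.5, 0, 0, 0, 1],
  [0, 0, 0, 0, 0, 0, 1],
])

```text
t: 7.08
position: [0.4552, -0.3398, 0.2538]
eef_rot: [[-0.921, -0.39, -0.004], [-0.39, 0.921, 0.003], [0.003, 0.004, -1.0]]
contact_force: [1.1, 0.2, 0.3]
gripper_width: 0.0853
finger_force: 0.0
```

>>> move_arm([
  [-0.015, -0.04, 0.5, 0, 0, 0, 1],
  [0, 0, 0.4, 0, 0, 0, 1],
  [0, 0, 0.26, 0, 0, 0, 1],
  [0, 0, 0, 0, 0, 0, 1],
])

```text
t: 7.58
position: [0.4582, -0.3418, 0.1861]
eef_rot: [[-0.92, -0.392, -0.001], [-0.392, 0.92, 0.001], [0.0, 0.001, -1.0]]
contact_force: [0.3, 0.7, -0.1]
gripper_width: 0.0851
finger_force: 0.0
```

>>> move_arm([
  [0, 0, 0.1, 0, 0, 0, 1],
  [0, 0, 0, 0, 0, 0, 0.7],
  [0, 0, 0, 0, 0, 0, 0.7],
  [0, 0, 0, 0, 0, 0, 0.7],
])

```text
t: 8.07
position: [0.458, -0.3421, 0.1809]
eef_rot: [[-0.92, -0.392, 0.001], [-0.392, 0.92, -0.0], [-0.0, -0.0, -1.0]]
contact_force: [-1.1, 0.6, 5.1]
gripper_width: 0.074
finger_force: 49.4
```

>>> move_arm([
  [0, 0, -0.08, 0, 0, 0, 0.7],
  [0.21, -0.01, 0, 0, 0, 0, 0.7],
  [0.2, -0.01, 0, 0, 0, 0, 0.7],
  [0, 0, 0, 0, 0, 0.0207, 0.7],
  [0, 0, 0, 0, 0, 0.0207, 0.7],
  [0, 0, 0, 0, 0, 0.0207, 0.7],
  [0.19, -0.09, 0, 0, 0, 0, 0.7],
  [0.18, -0.09, 0, 0, 0, 0, 0.7],
  [0, 0, 0.05, 0, 0, 0, 0.7],
  [0, 0, 0, 0, 0, 0, 0.7],
])

```text
t: 9.32
position: [0.4135, -0.3641, 0.1819]
eef_rot: [[-1.0, -0.013, 0.0], [-0.013, 1.0, 0.0], [-0.0, 0.0, -1.0]]
contact_force: [-0.3, -0.1, -5.1]
gripper_width: 0.0742
finger_force: 48.8
```

>>> move_arm([
  [0, 0, 0, 0, 0, 0, 1],
  [0, 0, 0, 0, 0, 0, 1],
  [0, 0, -0.6, 0, 0, 0, 1],
  [0, 0, -0.6, 0, 0, 0, 1],
  [-0.64, 0.24, 0, 0, 0, 0, 1],
  [-0.64, 0.24, 0, 0, 0, 0, 1],
  [-0.64, 0.25, 0, 0, 0, 0, 1],
  [0, 0, 0, 0, 0, -0.0204, 1],
  [0, 0, 0, 0, 0, -0.0204, 1],
  [0, 0, 0, 0, 0, -0.0204, 1],
  [0, 0, 0, 0, 0, 0, 1],
])

```text
t: 10.7
position: [0.5285, -0.3187, 0.2544]
eef_rot: [[-0.922, -0.386, 0.001], [-0.386, 0.922, -0.0], [-0.001, -0.0, -1.0]]
contact_force: [0.0, -0.4, -0.7]
gripper_width: 0.0852
finger_force: 0.0
```

```bash
python3 - <<'E'
from h import *
shot('side','s3'); rects('s3')
print(ctrl.get_obs()['joint_pos'])
E
```

```text
347 [-100.4  -42.5] [34.7 78.5] 1.8 z 0.0329
584 [-2.6 -4.6] [75.4 77.9] 21.0 z 0.0328
247 [63.  58.8] [36.  78.8] 88.2 z 0.0325
[ 24.28490092  36.84890608   7.43299014  98.03947328  -6.26625339
  45.48102566 147.2466148 ]
```

>>> move_arm([
  [0, 0, 0.6, 0, 0, 0, 1],
  [0, 0, 0.4, 0, 0, 0, 1],
  [0, 0, 0.2, 0, 0, 0, 1],
  [0, 0, 0.02, 0, 0, 0, 1],
  [0, 0, 0, 0, 0, 0, 0.7],
  [0, 0, 0, 0, 0, 0, 0.7],
  [0, 0, 0, 0, 0, 0, 0.7],
])

```text
t: 11.62
position: [0.5285, -0.3188, 0.1818]
eef_rot: [[-0.922, -0.386, 0.001], [-0.386, 0.922, -0.001], [-0.001, -0.001, -1.0]]
contact_force: [-0.3, 0.5, 3.9]
gripper_width: 0.0739
finger_force: 49.8
```

>>> move_arm([
  [0, 0, -0.08, 0, 0, 0, 0.7],
  [-0.05, -0.1, 0, 0, 0, 0, 0.7],
  [-0.05, -0.25, 0, 0, 0, 0, 0.7],
  [0, -0.25, 0, 0, 0, 0, 0.7],
  [0, 0, 0, 0, 0, 0.0203, 0.7],
  [0, 0, 0, 0, 0, 0.0203, 0.7],
  [0, 0, 0, 0, 0, 0.0203, 0.7],
  [-0.34, -0.07, 0, 0, 0, 0, 0.7],
  [-0.34, -0.07, 0, 0, 0, 0, 0.7],
  [-0.35, -0.06, 0, 0, 0, 0, 0.7],
  [0, 0, 0.05, 0, 0, 0, 0.7],
  [0, 0, 0, 0, 0, 0, 0.7],
])

```text
t: 13.12
position: [0.6091, -0.361, 0.182]
eef_rot: [[-1.0, -0.014, -0.001], [-0.014, 1.0, 0.0], [0.001, 0.0, -1.0]]
contact_force: [0.2, -0.4, -3.9]
gripper_width: 0.0739
finger_force: 48.8
```

>>> move_arm([
  [0, 0, 0, 0, 0, 0, 1],
  [0, 0, 0, 0, 0, 0, 1],
  [0, 0, -0.6, 0, 0, 0, 1],
  [0, 0, -0.6, 0, 0, 0, 0.7],
  [0.64, 0.16, 0, 0, 0, 0, 0.65],
  [0.64, 0.16, 0, 0, 0, 0, 0.65],
  [0.65, 0.17, 0, 0, 0, 0, 0.65],
  [0, 0, 0, 0, 0, 0.0271, 0.65],
  [0, 0, 0, 0, 0, 0.0271, 0.65],
  [0, 0, 0, 0, 0, 0.0271, 0.65],
  [0, 0, 0, 0, 0, 0.0271, 0.65],
  [0, 0, 0, 0, 0, 0.0271, 0.65],
  [0, 0, 0, 0, 0, 0.0271, 0.65],
  [0, 0, 0, 0, 0, 0.0271, 0.65],
  [0, 0, 0, 0, 0, 0, 0.65],
])

```text
t: 15.0
position: [0.4936, -0.3329, 0.255]
eef_rot: [[-0.384, 0.923, 0.0], [0.923, 0.384, -0.0], [-0.001, 0.0, -1.0]]
contact_force: [-0.5, -1.5, -0.4]
gripper_width: 0.0558
finger_force: 0.0
```

```bash
python3 - <<'E'
from h import *
shot('side','s4'); rects('s4')
E
```

```text
347 [-100.9  -41.4] [36.2 79.8] 4.3 z 0.0329
273 [ 93.7 -42.5] [75.6 35.9] 88.9 z 0.0325
305 [-20.3 -11.1] [35.2 77.3] 22.2 z 0.0326
```

>>> move_arm([
  [0, -0.02, 0.6, 0, 0, 0, 0.65],
  [0, 0, 0.35, 0, 0, 0, 0.65],
  [0, 0, 0.18, 0, 0, 0, 0.65],
  [0, 0, 0, 0, 0, 0, 0.65],
  [0, 0, 0, 0, 0, 0, 0.2],
  [0, 0, 0, 0, 0, 0, 0.2],
  [0, 0, 0, 0, 0, 0, 0.2],
  [0, 0, 0, 0, 0, 0, 0.2],
])

```text
t: 16.05
position: [0.4927, -0.3338, 0.188]
eef_rot: [[-0.384, 0.924, 0.002], [0.924, 0.384, -0.001], [-0.002, 0.001, -1.0]]
contact_force: [-0.1, 0.6, 5.9]
gripper_width: 0.0311
finger_force: 41.2
```

>>> move_arm([
  [0, 0, -0.08, 0, 0, 0, 0.2],
  [0.4, -0.07, 0, 0, 0, 0, 0.2],
  [0.47, -0.08, 0, 0, 0, 0, 0.2],
  [0.47, -0.09, 0, 0, 0, 0, 0.2],
  [0, 0, 0, 0, 0, 0.0202, 0.2],
  [0, 0, 0, 0, 0, 0.0202, 0.2],
  [0, 0, 0, 0, 0, 0.0202, 0.2],
  [0, 0, 0.05, 0, 0, 0, 0.2],
  [0, 0, 0, 0, 0, 0, 0.2],
])

```text
t: 17.18
position: [0.4482, -0.2644, 0.1883]
eef_rot: [[-0.015, 1.0, -0.001], [1.0, 0.015, 0.0], [0.0, -0.001, -1.0]]
contact_force: [-0.2, 0.3, -4.5]
gripper_width: 0.031
finger_force: 40.2
```

Now I'll release B, rise above the lid's height, and check.

>>> move_arm([
  [0, 0, 0, 0, 0, 0, 0.55],
  [0, 0, 0, 0, 0, 0, 0.55],
  [0, 0, 0, 0, 0, 0, 0.55],
  [0, 0, -0.8, 0, 0, 0, 0.55],
  [0, 0, -0.9, 0, 0, 0, 0],
  [0, 0, -0.9, 0, 0, 0, 0],
  [0, 0, -0.9, 0, 0, 0, 0],
  [0, 0, -0.9, 0, 0, 0, 0],
  [0, 0, -0.9, 0, 0, 0, 0],
  [0, 0, -0.7, 0, 0, 0, 0],
])

```text
t: 18.42
position: [0.4477, -0.2649, 0.5512]
eef_rot: [[-0.012, 1.0, 0.002], [1.0, 0.012, -0.001], [-0.001, 0.002, -1.0]]
contact_force: [0.1, -0.3, -0.4]
gripper_width: -0.0004
finger_force: 0.0
```

```bash
python3 - <<'E'
from h import *
im,d=shot('side','s5'); rects('s5')
P=cloud('side','s5',265,360,130,250); 
z=np.load('pics/s5.npz');hs=cv2.cvtColor(z['im'],cv2.COLOR_BGR2HSV)[130:250,265:360].reshape(-1,3)
k=(hs[:,0]>100)&(hs[:,0]<125)&(hs[:,1]>120)&(P[:,1]<-.05)&(P[:,1]>-.25); q=P[k]; print(k.sum(),q.mean(0),q.min(0),q.max(0))
cv2.imwrite('pics/c4.png',cv2.resize(im[120:320,260:430],None,fx=3.4,fy=3,interpolation=cv2.INTER_CUBIC))
E
```

```text
342 [-100.8  -42.2] [36.4 78. ] 1.1 z 0.033
274 [ 93.4 -41.2] [35.6 76.7] 1.7 z 0.0327
272 [-64.9  58.5] [76.7 34.2] 89.2 z 0.0328
246 [62.5 59.1] [35.3 80.4] 89.2 z 0.0324
491 [ 0.47537518 -0.13504151  0.27114547] [ 0.38460795 -0.1421257   0.25098279] [ 0.63018162 -0.12676909  0.2897609 ]
```

View pics/c4.png

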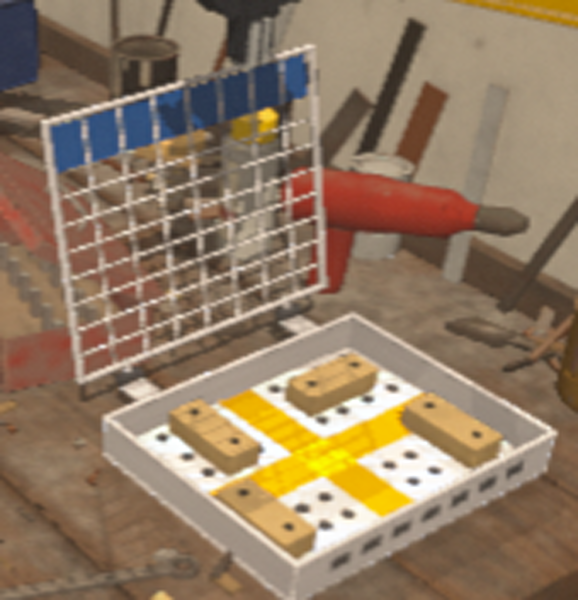

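The view shows all four blocks flat, one per field, with clear gaps. The push plate is at about (180,105) in the crop, world y -0.135, z 0.271. I'll go behind the lid now.

>>> move_arm([
  [0.81, 0.25, 0, 0, 0, 0, 0],
  [0.81, 0.25, 0, 0, 0, 0, 0],
  [0.81, 0.25, 0, 0, 0, 0, 0],
  [0.81, 0.25, 0, 0, 0, 0, 0],
  [0, 0, 0.7, 0, 0, 0, 0],
  [0, 0, 0.7, 0, 0, 0, 0],
  [0, 0, 0.7, 0, 0, 0, 0],
  [0, 0, 0, 0, 0, 0, 0],
])

```text
t: 19.48
position: [0.505, -0.069, 0.4206]
eef_rot: [[-0.012, 1.0, -0.005], [1.0, 0.012, 0.001], [0.001, -0.005, -1.0]]
contact_force: [-0.2, -0.1, 0.6]
gripper_width: 0.0001
finger_force: 0.0
```

>>> move_arm([
  [-0.34, 0, -0.07, 0, 0, 0, 0],
  [-0.34, 0, -0.07, 0, 0, 0, 0],
  [-0.34, 0, -0.07, 0, 0, 0, 0],
  [-0.34, 0, -0.07, 0, 0, 0, 0],
  [-0.34, 0, -0.07, 0, 0, 0, 0],
  [-0.31, 0, 0.04, 0, 0, 0, 0],
  [-0.31, 0, 0.04, 0, 0, 0, 0],
  [-0.31, 0, 0.04, 0, 0, 0, 0],
  [0, 0, 0, 0, 0, 0, 0],
])

```text
t: 20.6
position: [0.5075, -0.2289, 0.4383]
eef_rot: [[-0.01, 1.0, 0.002], [1.0, 0.01, -0.002], [-0.002, 0.002, -1.0]]
contact_force: [-0.7, 0.5, 0.1]
gripper_width: 0.0001
finger_force: 0.0
```

```bash
cat >> h.py <<'E'
def lid(f):
    P=cloud('side',f,200,440,80,320)
    z=np.load('pics/%s.npz'%f);hs=cv2.cvtColor(z['im'],cv2.COLOR_BGR2HSV)[80:320,200:440].reshape(-1,3)
    k=(hs[:,0]>100)&(hs[:,0]<125)&(hs[:,1]>120)&(P[:,1]<-.05)&(P[:,1]>-.5)&(P[:,0]>.37)&(P[:,0]<.66)&(P[:,2]>.03); q=P[k]; m=np.median(q,0); print(k.sum(),m,'angle',np.arctan2(m[2]-.05,-.1825-m[1]))
E
python3 - <<'E'
from h import *
shot('side','s6');lid('s6')
E
```

```text
282 [ 0.49417467 -0.2430977   0.2652468 ] angle 1.2963725746513297
```

>>> move_arm([
  [-0.28, 0, 0.145, 0, 0, 0, 0],
  [-0.28, 0, 0.145, 0, 0, 0, 0],
  [-0.28, 0, 0.145, 0, 0, 0, 0],
  [-0.25, 0, 0.19, 0, 0, 0, 0],
  [-0.25, 0, 0.19, 0, 0, 0, 0],
  [-0.25, 0, 0.19, 0, 0, 0, 0],
  [-0.19, 0, 0.25, 0, 0, 0, 0],
  [-0.19, 0, 0.25, 0, 0, 0, 0],
  [-0.19, 0, 0.25, 0, 0, 0, 0],
  [-0.12, 0, 0.29, 0, 0, 0, 0],
  [-0.12, 0, 0.29, 0, 0, 0, 0],
  [-0.12, 0, 0.29, 0, 0, 0, 0],
  [0, 0, 0, 0, 0, 0, 0],
])

```text
t: 22.28
position: [0.5093, -0.3786, 0.2772]
eef_rot: [[-0.012, 1.0, -0.002], [1.0, 0.012, 0.001], [0.001, -0.002, -1.0]]
contact_force: [0.7, -1.2, 0.8]
gripper_width: 0.0001
finger_force: 0.0
```

>>> move_arm([
  [-0.03, 0, 0.2, 0, 0, 0, 0],
  [-0.03, 0, 0.2, 0, 0, 0, 0],
  [-0.03, 0, 0.2, 0, 0, 0, 0],
  [0, 0, 0.15, 0, 0, 0, 0],
  [0, 0, 0.07, 0, 0, 0, 0],
  [0, 0, 0, 0, 0, 0, 0],
])

```text
t: 23.02
position: [0.5098, -0.384, 0.2299]
eef_rot: [[-0.012, 1.0, 0.0], [1.0, 0.012, 0.0], [0.0, 0.0, -1.0]]
contact_force: [-0.1, -0.1, -0.0]
gripper_width: -0.0003
finger_force: 0.0
```

```bash
python3 - <<'E'
from h import *
shot('side','s7');lid('s7')
E
```

```text
1029 [ 0.50095502 -0.40911408  0.05613341] angle 0.027058845878467113
```

>>> move_arm([
  [0, 0, 0.04, 0, 0, 0, 0],
  [0, 0, 0.04, 0, 0, 0, 0],
  [0, 0, 0, 0, 0, 0, 0],
])

```text
t: 23.45
position: [0.5096, -0.3843, 0.229]
eef_rot: [[-0.012, 1.0, 0.003], [1.0, 0.012, -0.0], [-0.0, 0.003, -1.0]]
contact_force: [-6.0, 8.5, 30.8]
gripper_width: -0.0001
finger_force: 15.4
```

The push plate is now against a hard stop at 31 N. I'll retract and check.

>>> move_arm([
  [0, 0, -0.3, 0, 0, 0, 0],
  [0, 0, -0.9, 0, 0, 0, 0],
  [0, 0, -0.9, 0, 0, 0, 0],
  [0, 0, -0.9, 0, 0, 0, 0],
  [0, 0, 0, 0, 0, 0, 0],
])

```text
t: 24.08
position: [0.5097, -0.3852, 0.4101]
eef_rot: [[-0.012, 1.0, 0.006], [1.0, 0.012, -0.006], [-0.006, 0.006, -1.0]]
contact_force: [-0.3, -0.3, -0.9]
gripper_width: 0.0002
finger_force: 0.0
```

```bash
python3 - <<'E'
from h import *
im,d=shot('side','s8');lid('s8')
cv2.imwrite('pics/c5.png',cv2.resize(im[200:330,270:440],None,fx=4,fy=4,interpolation=cv2.INTER_CUBIC))
E
```

```text
1030 [ 0.50146175 -0.40879088  0.05623701] angle 0.02755492599124207
```

View pics/c5.png

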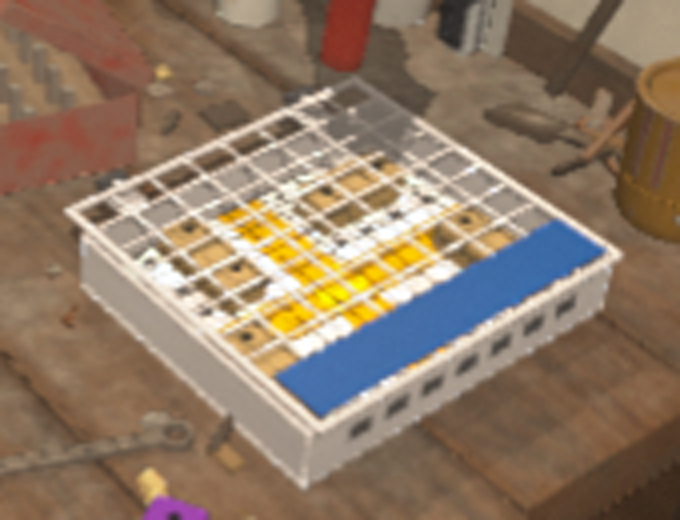

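The lid is shut level over the rim, with the push plate at about (445,320) in the crop, and the blocks are still spread one per field. I'm handing in.

```bash
python3 -c "
from bench import ctrl
print(ctrl.close_job())"
```

```text
the job is handed in; nothing more can be done
None
```

I handed the job in at about 24 s: the last pictures show the four blocks flat and apart, one in each corner field, and the lid pressed down to its stop; no verdict came back, and I moved the blocks by gripping and carrying them low inside the basket rather than pushing them.

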